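# Raise the post of a domed specimen mount and hold it at its groove

## Task

Lift the tall glass dome off the specimen mount and set it down upright, without dropping it, wholly on the round cork mat. Then take the mount's steel post by its head and draw it straight up in its sleeve until the groove turned in the post comes level with the sleeve's rim, and finish while still holding it steady there, so that I can tighten the thumbscrew. The mount must not lift, tip or be dragged along, the post must not bind or come right out, and the claw cast, the bell and the low dome with its pebble stay undisturbed.

Things in the scene. Friction and masses are not known exactly. Their poses are not given: they have to be found in the camera images.
- mount: Loose 1.5 kg mount on the bench: round walnut plinth 150 mm across, 16 mm thick; upright steel sleeve on its centre, 24 mm outside, rim 72 mm above the bench, bore 13 mm wide, its floor 20 mm above the bench. Loosened thumbscrew sticks out along the mount's +x to 31 mm from the axis, its top 58 mm above the bench. Origin: centre of the plinth's underside, z up along the bore.
- sleeve_rim (a point): Centre of the mouth of the sleeve, on the bore's axis, level with the rim (72 mm above the mount's underside).
- post: Loose steel post (0.13 kg) in the sleeve, its foot on the bore's floor at the start; slides freely, and drops back if let go. Shank 12 mm thick, 66 mm long; above it a round head 26 mm across, 16 mm tall, then a pin 5 mm thick, 10 mm tall. At the start the head's underside is 14 mm above the sleeve's rim, the pin's top 112 mm above the bench. Origin: centre of its foot, z up the shank.
- post_groove (a point): Middle of the groove turned in the shank, a dark ring 3 mm wide all round, on the post's axis 24 mm above its foot. At the start it is hidden in the sleeve, 28 mm below the rim, so the post has to rise 28 mm.
- post_head (a point): Middle of the post's head, on the post's axis, 74 mm above its foot (94 mm above the bench at the start): the place to grip it.
- tall_dome: Clear glass dome (0.32 kg), open below, at the start on the mount's plinth over the post, centred within some 4 mm each way: 110 mm across, 112 mm high to the crown, wall 3 mm, round glass knob on top. The post's pin reaches 96 mm above the dome's lower edge. Origin: centre of its lower edge, z up.
- tall_dome_knob (a point): Middle of the tall dome's knob, an upright round button 24 mm across and 20 mm tall, 128 mm above the dome's lower edge; the knob's underside is 6 mm above the crown.
- mat: Round cork mat, 160 mm across and 5 mm thick, fixed to the bench; empty at the start. Origin: centre of its underside (its top is 5 mm higher).
- low_dome: Low clear glass dome, 80 mm across, 78 mm high with its knob, standing on the bench over a quartz pebble. Not to be disturbed. Origin: centre of its lower edge.
- pebble: Pink quartz pebble, about 52 x 40 x 26 mm, on the bench under the low dome. Not to be disturbed. Origin: centre of its underside.
- claw: Grey plaster cast of a curved dinosaur claw, about 110 mm long and 26 mm thick at its root, lying on the bench. Not to be disturbed. Origin: on the bench near its middle.
- bell: Brass specimen bell with an upright handle, 60 mm across and 80 mm high, on the bench. Not to be disturbed. Origin: centre of its underside.

How it is judged:
On the way:
1. the tall dome stands upright on the cork mat, let go (horizontal distance between tall_dome and mat below 0.027 m and z of tall_dome in the frame of mat below 0.008 m and angle between tall_dome's own z axis and vertical below 0.04 rad and contact force between tall_dome and the arm below 0.1 N and contact force between tall_dome and the fingers below 0.1 N and linear speed of tall_dome below 0.02 m/s), for 0.2 s.
At the end, for the whole second after the job is handed in: Fingers hold the post still, groove within 4 mm of the sleeve's rim, in line to 0.06 rad, under 8 N on the sleeve; mount flat (0.02 rad), within 8 mm of its start, touched only by the post; tall dome upright, let go, within 27 mm of the mat's centre (z of post_groove in the frame of sleeve_rim between -0.004 and 0.004 m and angle between the z axis of post and the z axis of mount, either way round below 0.06 rad and linear speed of post below 0.01 m/s and contact force between post and the fingers above 1.5 N and contact force between post and mount below 8 N and contact force between each of mount, tall_dome and the fingers below 0.1 N and contact force between each of mount, tall_dome and the arm below 0.1 N and height (world z) of mount below 0.002 m and angle between mount's own z axis and vertical below 0.02 rad and distance of mount from where it was at the start of the episode below 0.008 m and horizontal distance between tall_dome and mat below 0.027 m and z of tall_dome in the frame of mat below 0.008 m and angle between tall_dome's own z axis and vertical below 0.04 rad); the arm keeps its last pose, push and grip.
It fails at once if the mount is dragged or lifted more than 12 mm, or tipped (distance of mount from where it was at the start of the episode above 0.012 m or angle between mount's own z axis and vertical above 0.06 rad).
It fails at once if the post binds in the sleeve (more than 30 N between them) (contact force between post and mount above 30 N).
It fails at once if the post is pulled right out of the sleeve (z of post in the frame of sleeve_rim above -0.003 m).
It fails at once if the tall dome is dropped (falls free faster than 0.4 m/s) or tipped (angle between tall_dome's own z axis and vertical above 0.5 rad or (contact force between tall_dome and the fingers below 0.1 N and linear speed of tall_dome above 0.4 m/s)).
It fails at once if the claw, bell, low dome or pebble is moved more than 12 mm (distance of any of claw, bell, low_dome, pebble from where it was at the start of the episode above 0.012 m).
It also fails if it takes over 53 s, if anything falls off the work surface, if the arm or the gripper's body presses on something with over 40 N, if the wrist force passes 120 N, or if a joint passes its speed limit or range.

## Robot

A 7-joint arm with a two-finger parallel gripper is mounted at the origin on the work surface. World frame = base frame: x ahead of the robot, y to its left, z up, the work surface at z = 0. Lengths are in m, angles in rad, forces in N, time in s.
With the tool pointing down it reaches from about 0.4 to 0.85 m from the base axis. Payload 10.4 kg.
Tool frame: the origin (TCP) lies at the very end of the fingers, on their centre line; the grasp point (between the pads) lies 19 mm behind it; z points along the fingers, y is the line along which they close (so a half turn about z gives the same grasp; the last joint's range is limited). The gripper opens to 85 mm and grips with 20 to 120 N. Pads are 22 mm wide; open, the fingers measure 114 mm over their backs; the gripper's body (76 mm by 85 mm) begins 54 mm behind the grasp point. The pads swing forward as they close: fully open they stand 13 mm farther back than shut.
Start: joints at [1.21, 0.332, -0.065, 1.46, 0.022, 1.35, -0.088], TCP at [0.207, -0.59, 0.209] pointing down, gripper open.
Joint ranges: [-2.6, 2.6], [-0.5, 2.12], [-1.47, 1.34], [0.16, 2.42], [-1.27, 4.41], [0.06, 2.06], [-2.6, 2.6]. Speed limits (rad/s): [2.22, 2.22, 2.79, 2.79, 3.14, 3.14, 3.14].

## Interface

Orientations are given as a unit quaternion [x, y, z, w].
In Python, from workcell import * gives the robot as it stands.
- The arm moves only by the tool step_arm, never from a script. Its argument "commands" is one flat list of numbers, 7 for each row, row after row: the finger opening in mm, from 0 to 85.4, then the shift along the world's x, y, z as a fraction of full scale, then the turn, a rotation vector about the world's x, y, z as a fraction of full scale. A call has exactly 10 rows; each row is the pose to reach, as a shift and turn from the pose commanded when the call began, turning the shorter way round; what a row does not reach only later rows make up. Full scale, the value 1, is 0.6 m for a shift and pi rad for a turn. A row lasts 1/8 s, in which the tool goes at most 62.5 mm and 10.7 degrees, less where a joint would pass 70% of its speed; a pose out of reach is approached as far as the arm can. A call with a number of a shift or a turn outside -1 to 1 is refused whole. A call with a gripper value outside its range is refused whole. The fingers move at their own pace and stop on an object; "squeeze" is the grip in N (left out, the last holds). Time passes only in rows, so rows that repeat a pose let the fingers close, or fill a call up. It gives the time, the measured TCP pose, the force, the opening and the grip force at its end, in the units of the state.
- get_obs(): the state, without advancing time (a new reading comes with each control period).
- camera(name): name is "side" or "top"; returns the picture (384x512x3 uint8, red, green, blue); there is no depth.
- camera_params(name): a dict with "mtx" (3x3 intrinsics, pixels), "extrinsics" (4x4, takes a point from world to camera coordinates). Camera axes: x right, y down, z forward; pixel columns grow to the right and rows downward; lengths in m; the calibration is good to about 2 mm. A picture is of the moment at which its call begins. camera_params takes no time and is no camera call.
- hand_in(): hands the job in; it is judged then, once.
The state is a dict: "clock": time; "joint_pos": joint angles; "joint_velocities": joint speeds; "tau": joint torques, N m; "position": TCP position; "ee_rot": TCP orientation; "ft_force": force on the tool from outside, world axes, zero at the start; "torque": the same for the moment, N m; "grip_width": opening from 0.0 (shut) to 1.0 (fully open); "grasp_force": force on a finger pad.
Only numpy, scipy, OpenCV 4.12 (cv2) and the standard library are available. Lean on these libraries where they do the work, as an engineer would, in place of code of your own. Each camera call takes 0.05 s, during which the arm holds its last target. There are 200 camera calls.

## Working session

There is one attempt and no reset: what is moved stays moved. The work goes in short steps, Python scripts to look and compute and a tool call to move; the robot and the scene stay as the last step left them, time stands still between calls to the robot, and variables do not carry over. Pictures are saved under pics/ and viewed, at most 10 in all, crops included, and the job is handed in when it is done.

Besides the shell and the picture viewer there is one more tool, called after "Request:" as name(argument=value, ...) on one line, values as JSON. step_arm: Moves the arm, as the interface text tells. Its arguments: {"type":"object","properties":{"commands":{"type":"array","items":{"type":"number"}},"squeeze":{"type":"number"}},"required":["commands"]}

```bash
mkdir -p pics; ls; python3 - <<'E'
from workcell import *
import cv2,numpy as np
np.set_printoptions(precision=4,suppress=True)
o=get_obs();print({k:np.round(v,4) for k,v in o.items()})
for n in("side","top"):
    p=camera(n);cv2.imwrite(f"pics/{n}0.png",cv2.cvtColor(p,cv2.COLOR_RGB2BGR))
    c=camera_params(n);print(n,c["mtx"],c["extrinsics"])
E
```

```text
pics
{'clock': np.float64(0.0), 'joint_pos': array([ 1.2104,  0.3329, -0.0647,  1.461 ,  0.0216,  1.3499, -0.0885]), 'joint_velocities': array([-0.0002,  0.0006, -0.0001, -0.0015, -0.0006,  0.0001,  0.0005]), 'tau': array([  0.    , -62.5439,   0.0493, -39.1612,   0.0163,   0.0098,
         0.    ]), 'position': array([ 0.207 , -0.5893,  0.2078]), 'ee_rot': array([ 0.9858,  0.1681, -0.0002, -0.0007]), 'ft_force': array([ 0.2663, -0.3151,  0.0576]), 'torque': array([-0.0024, -0.0407, -0.0054]), 'grasp_force': np.float64(0.0), 'grip_width': np.float64(0.9987)}
side [[405.097    0.     249.3697]
 [  0.     405.097  188.6459]
 [  0.       0.       1.    ]] [[ 0.9164 -0.4002  0.0029 -0.5792]
 [-0.2271 -0.5261 -0.8196  0.2188]
 [ 0.3295  0.7504 -0.573   0.6592]
 [ 0.      0.      0.      1.    ]]
top [[464.6024   0.     256.2384]
 [  0.     464.6024 188.8425]
 [  0.       0.       1.    ]] [[-0.0253 -0.9996 -0.0158  0.0114]
 [-0.9975  0.0263 -0.0652  0.6282]
 [ 0.0656  0.0141 -0.9977  1.1748]
 [ 0.      0.      0.      1.    ]]
```

View pics/side0.png

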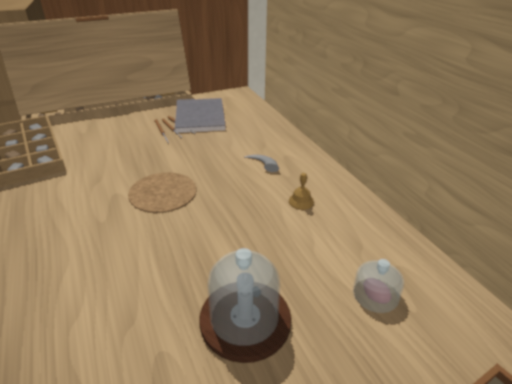

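View pics/top0.png

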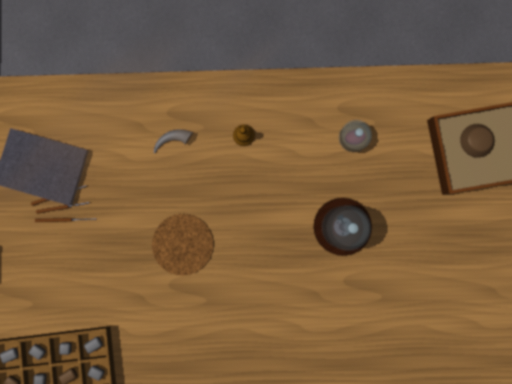

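The side view shows the mat at about (162,192), the mount with its dome at (245,325) and the tall dome's knob at (243,257). The low dome is at (379,285), the bell at (302,193) and the claw at (264,163). In the top view the mat is at (183,244), the plinth at (343,226) and the knob at (352,228).

```bash
cat > h.py <<'E'
import cv2,numpy as np
from workcell import *
np.set_printoptions(precision=4,suppress=True)
def ray(n,uv):
    c=camera_params(n);E=np.array(c["extrinsics"]);R,t=E[:3,:3],E[:3,3]
    d=R.T@np.linalg.solve(c["mtx"],[uv[0],uv[1],1.]);return -R.T@t,d/np.linalg.norm(d)
def onz(n,uv,z):
    o,d=ray(n,uv);return o+d*(z-o[2])/d[2]
def cross(a,b):
    (o,d),(p,e)=ray("side",a),ray("top",b)
    s=np.linalg.lstsq(np.c_[d,-e],p-o,rcond=None)[0];A,B=o+s[0]*d,p+s[1]*e
    return (A+B)/2,np.linalg.norm(A-B)
def proj(n,P):
    c=camera_params(n);E=np.array(c["extrinsics"]);q=c["mtx"]@(E[:3,:3]@np.array(P)+E[:3,3]);return q[:2]/q[2]
def circle(n,cnt,z):
    "least-squares circle of contour pixels cast on plane z"
    P=np.array([onz(n,u,z)[:2] for u in cnt.reshape(-1,2).astype(float)])
    s=np.linalg.lstsq(np.c_[2*P,np.ones(len(P))],(P**2).sum(1),rcond=None)[0]
    return s[:2],np.sqrt(s[2]+s[:2]@s[:2])
def crop(img,x,y,w,h,k,f):
    cv2.imwrite(f,cv2.resize(img[y:y+h,x:x+w],None,fx=k,fy=k,interpolation=cv2.INTER_CUBIC))
E
python3 - <<'E'
from h import *
S=cv2.imread("pics/side0.png");T=cv2.imread("pics/top0.png")
for (x,y) in [(183,244),(150,205),(317,226),(324,240),(310,226),(300,226),(343,226)]: print((x,y),T[y,x],cv2.cvtColor(T,cv2.COLOR_BGR2HSV)[y,x])
for (x,y) in [(162,192),(203,325),(245,352),(115,200)]: print("s",(x,y),S[y,x],cv2.cvtColor(S,cv2.COLOR_BGR2HSV)[y,x])
a=cv2.resize(S[235:367,185:305],None,fx=4,fy=4,interpolation=cv2.INTER_CUBIC)
b=cv2.resize(T[190:322-44,300:390],None,fx=6,fy=6,interpolation=cv2.INTER_CUBIC)[:528,:]
b=cv2.resize(T[190:262,305:385],None,fx=4,fy=4,interpolation=cv2.INTER_CUBIC)
c=np.zeros((528,800,3),np.uint8);c[:528,:480]=a;c[:288,480:800]=b;cv2.imwrite("pics/crop0.png",c)
E
```

```text
(183, 244) [ 45  85 127] [ 15 165 127]
(150, 205) [ 59 104 141] [ 16 148 141]
(317, 226) [10 20 45] [  9 198  45]
(324, 240) [10 22 46] [ 10 200  46]
(310, 226) [ 58 101 137] [ 16 147 137]
(300, 226) [ 59 102 139] [ 16 147 139]
(343, 226) [90 85 83] [111  20  90]
s (162, 192) [ 97 134 166] [ 16 106 166]
s (203, 325) [40 58 94] [ 10 146  94]
s (245, 352) [19 29 47] [ 11 152  47]
s (115, 200) [107 144 170] [ 18  95 170]
```

View pics/crop0.png

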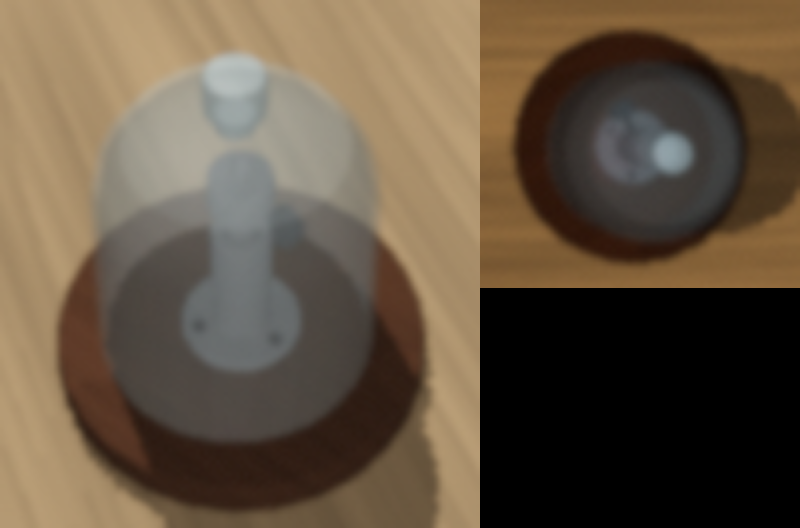

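The crop puts the tall dome's knob top at side pixel (243.7,253.8) and at top pixel (353,228.3). The thumbscrew shows behind and to the right of the post, at about (257,291) in the side view.

```bash
python3 - <<'E'
from h import *
S=cv2.imread("pics/side0.png");T=cv2.imread("pics/top0.png")
print("knob",onz("top",(353,228.3),.154),onz("side",(243.7,253.8),.154),cross((243.7,253.8),(353,228.3)))
H=cv2.cvtColor(T,cv2.COLOR_BGR2HSV)
# plinth
m=((T[:,:,2]<85)&(np.arange(512)[None]>300)&(np.arange(512)[None]<385)).astype(np.uint8);m[:190]=0;m[265:]=0
c=max(cv2.findContours(m,0,1)[0],key=cv2.contourArea).reshape(-1,2)
c=c[(c[:,0]<350)];print("plinth top",circle("top",c,.016),len(c))
# mat
bl=cv2.GaussianBlur(T,(5,5),0);m=(bl[:,:,2]<133).astype(np.uint8);m[:205]=0;m[285:]=0;m[:,:140]=0;m[:,225:]=0
m=cv2.morphologyEx(m,cv2.MORPH_OPEN,np.ones((7,7)))
c=max(cv2.findContours(m,0,1)[0],key=cv2.contourArea);print("mat",circle("top",cv2.convexHull(c),.005),cv2.boundingRect(c))
# side plinth
H=cv2.cvtColor(S,cv2.COLOR_BGR2HSV)
m=((S[:,:,2]<110)).astype(np.uint8);m[:270]=0;m[365:]=0;m[:,:190]=0;m[:,300:]=0
c=cv2.convexHull(max(cv2.findContours(m,0,1)[0],key=cv2.contourArea)).reshape(-1,2);print(cv2.boundingRect(c))
c2=c[(c[:,1]<335)];print("plinth side",circle("side",c2,.016),len(c2))
for nm,a,b in(("low knob",(383,266),(360,130)),("bell",(303,178),(247,133)),("low base",(378,300),(354,137)),("claw",(264,163),(174,138))):print(nm,cross(a,b))
print("post head on pin/screw",onz("side",(257,291),.055),onz("top",(341,217),.055),onz("top",(337.5,227),.11))
E
```

```text
knob [ 0.5242 -0.2236  0.154 ] [ 0.5241 -0.2258  0.154 ] (array([ 0.5245, -0.224 ,  0.1522]), np.float64(0.0006512833497806912))
plinth top (array([ 0.5269, -0.2224]), np.float64(0.07268387369586804)) 95
mat (array([0.49  , 0.2004]), np.float64(0.08920508527308793)) (140, 213, 76, 62)
(200, 287, 94, 78)
plinth side (array([ 0.5235, -0.23  ]), np.float64(0.07357252519836614)) 21
low knob (array([ 0.7618, -0.2645,  0.0693]), np.float64(0.006403613421859888))
bell (array([0.7643, 0.0136, 0.0746]), np.float64(0.0006663453827072785))
low base (array([ 0.7623, -0.2679, -0.0127]), np.float64(0.0017822314152183226))
claw (array([0.7678, 0.2097, 0.0023]), np.float64(0.003962744065001388))
post head on pin/screw [ 0.5501 -0.2175  0.055 ] [ 0.5505 -0.2138  0.055 ] [ 0.5271 -0.1956  0.11  ]
```

Request:
step_arm(commands=[60,0.528,0.61,0.02,0,0,0,60,0.528,0.61,0.02,0,0,0,60,0.528,0.61,0.02,0,0,0,60,0.528,0.61,0.02,0,0,0,60,0.528,0.61,0.02,0,0,0,60,0.528,0.61,0.02,0,0,0,60,0.528,0.61,0.02,0,0,0,60,0.528,0.61,0.02,0,0,0,60,0.528,0.61,0.02,0,0,0,60,0.528,0.61,0.02,0,0,0], squeeze=25)

```text
clock: 1.35
position: [0.5234, -0.2244, 0.2202]
ee_rot: [0.986, 0.168, -0.0, 0.0]
ft_force: [0.3, -0.3, -0.4]
grip_width: 0.705
grasp_force: 0.0
```

```bash
python3 - <<'E'
from h import *
o=get_obs();print(o["clock"],o["position"],o["ee_rot"],o["joint_pos"],o["grip_width"],o["ft_force"])
S=cv2.imread("pics/side0.png");T=cv2.imread("pics/top0.png")
# mat by hue/sat difference from bench
bl=cv2.GaussianBlur(T,(5,5),0).astype(int);m=((bl[:,:,2]<130)&(bl[:,:,2]>90)).astype(np.uint8);m[:205]=0;m[285:]=0;m[:,:150]=0;m[:,217:]=0
m=cv2.morphologyEx(m,cv2.MORPH_OPEN,cv2.getStructuringElement(2,(15,15)))
c=max(cv2.findContours(m,0,1)[0],key=cv2.contourArea);print("mat",circle("top",c,.005),cv2.boundingRect(c),cv2.fitEllipse(c))
print(onz("top",(183.3,244),.005),onz("side",(162.5,192.5),.005))
for P in [(0.49,0.201,.005)]:print(proj("side",P),proj("top",P))
side=camera("side");top=camera("top")
a=cv2.resize(side[150:350,140:340],None,fx=2,fy=2);b=cv2.resize(top[140:340,250:450],None,fx=2,fy=2)
cv2.imwrite("pics/app.png",cv2.cvtColor(np.hstack([a,b]),cv2.COLOR_RGB2BGR))
E
```

```text
1.35 [ 0.5234 -0.2244  0.2202] [ 0.9858  0.1679 -0.0005  0.    ] [ 0.654   0.2298 -0.386   1.5783  0.0885  1.3516 -0.9756] 0.7047062532927011 [ 0.2982 -0.2797 -0.3534]
mat (array([0.492 , 0.1896]), np.float64(0.08102810744809089)) (151, 213, 65, 63) ((182.75238037109375, 243.78878784179688), (61.089019775390625, 64.14482879638672), 80.3274154663086)
[0.4911 0.1881 0.005 ] [0.4878 0.1803 0.005 ]
[161.3214 187.6704] [178.3485 244.5379]
```

View pics/app.png

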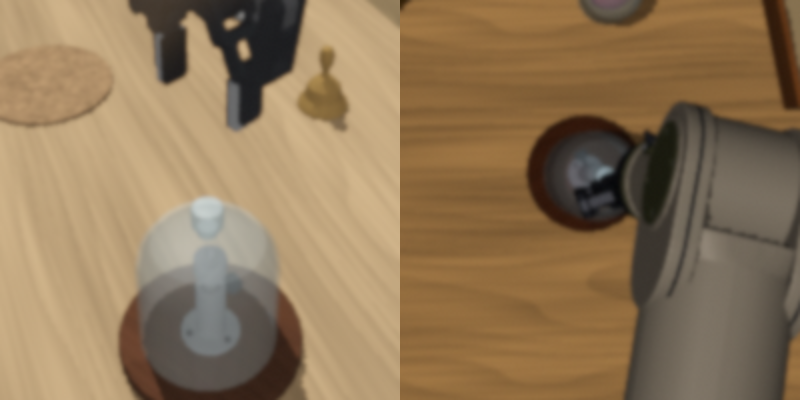

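The side crop shows the open fingers straddling a spot above the knob, and the top crop shows the arm over the mount with nothing in its way. The mat's centre is near (0.490, 0.187). I'll go down to the knob next.

Request:
step_arm(commands=[60,0,0,-0.025,0,0,0,60,0,0,-0.05,0,0,0,60,0,0,-0.075,0,0,0,60,0,0,-0.1,0,0,0,60,0,0,-0.12,0,0,0,60,0,0,-0.135,0,0,0,60,0,0,-0.145,0,0,0,60,0,0,-0.148,0,0,0,60,0,0,-0.148,0,0,0,60,0,0,-0.148,0,0,0])

```text
clock: 2.7
position: [0.5241, -0.2238, 0.1322]
ee_rot: [0.986, 0.168, 0.0, 0.0]
ft_force: [-1.0, -0.2, -1.0]
grip_width: 0.707
grasp_force: 0.0
```

```bash
python3 - <<'E'
from h import *
o=get_obs();print(o["clock"],o["position"],o["ft_force"])
side=camera("side");top=camera("top")
a=cv2.resize(side[190:340,180:330],None,fx=2.66,fy=2.66);b=cv2.resize(top[150:300,290:440],None,fx=2.66,fy=2.66)
cv2.imwrite("pics/dn.png",cv2.cvtColor(np.hstack([a,b]),cv2.COLOR_RGB2BGR))
E
```

```text
2.7 [ 0.5241 -0.2238  0.1322] [-0.9572 -0.2269 -1.0071]
```

View pics/dn.png

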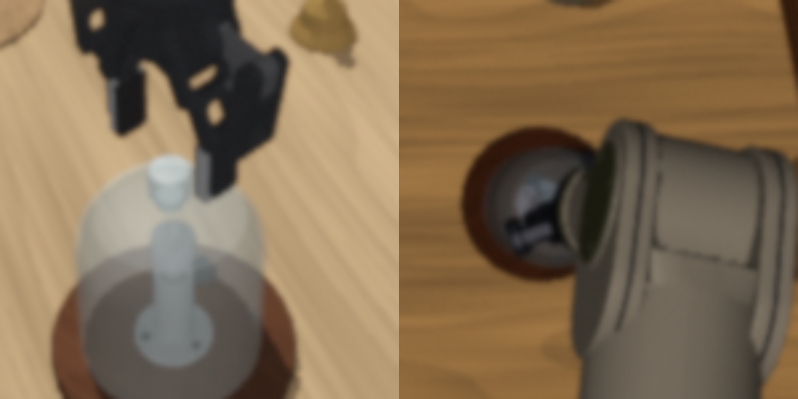

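The side crop shows the two fingertips at about side px (229,238) and (262,261), on either side of the knob, whose top is at (244,253). Their midpoint looks a little high in the image, so I'll compare it with where the tips should project before closing.

```bash
python3 - <<'E'
from h import *
c=np.array([.5241,-.2238]);y=np.array([.331,-.944]);x=np.array([.944,.331])
print("seen side L",180+113/2.66,190+128/2.66,180+125/2.66,190+136/2.66,"R",180+197/2.66,190+192/2.66,180+212/2.66,190+201/2.66)
for s in(-1,1):
  for w in(-.011,.011):
    for z in (.132,.139):
      P=np.r_[c+s*.030*y+w*x,z];print(s,w,z,proj("side",P),proj("top",P))
print("knob top",proj("side",[.524,-.224,.154]),proj("side",[.524,-.224,.134]))
E
```

```text
seen side L 222.4812030075188 238.1203007518797 226.99248120300751 241.12781954887217 R 254.06015037593983 262.18045112781954 259.69924812030075 265.56390977443607
-1 -0.011 0.132 [224.1206 256.7778] [340.9094 237.2621]
-1 -0.011 0.139 [223.9647 253.338 ] [341.4159 237.3804]
-1 0.011 0.132 [235.2883 249.7557] [337.4201 228.3239]
-1 0.011 0.139 [235.2092 246.3392] [337.9031 228.3835]
1 -0.011 0.132 [251.8525 279.2744] [365.1464 228.0231]
1 -0.011 0.139 [251.8852 275.7749] [365.8113 228.0808]
1 0.011 0.132 [263.1247 271.334 ] [361.6257 219.1016]
1 0.011 0.139 [263.2356 267.8541] [362.2667 219.1009]
knob top [243.1316 252.9821] [243.2129 263.0372]
```

```bash
python3 - <<'E'
from h import *
s0=cv2.imread("pics/side0.png").astype(int);s=cv2.cvtColor(camera("side"),cv2.COLOR_RGB2BGR).astype(int)
d=abs(s-s0).max(2)
for c in range(216,276,3):
  r=np.where(d[:330,c]>25)[0];print(c,r.max() if len(r) else None, np.where(d[:330,c]>10)[0].max(initial=0),end=" | ")
print()
o=(s0.copy()).astype(np.uint8);
cv2.imwrite("pics/z.png",cv2.resize(s[200:290,200:300].astype(np.uint8),(600,540),interpolation=cv2.INTER_CUBIC))
E
```

```text
216 215 325 | 219 221 311 | 222 239 327 | 225 241 329 | 228 240 329 | 231 238 323 | 234 236 324 | 237 214 328 | 240 217 327 | 243 223 328 | 246 230 329 | 249 232 329 | 252 240 326 | 255 264 326 | 258 265 323 | 261 264 320 | 264 262 324 | 267 260 315 | 270 250 315 | 273 248 307 |
```

View pics/z.png

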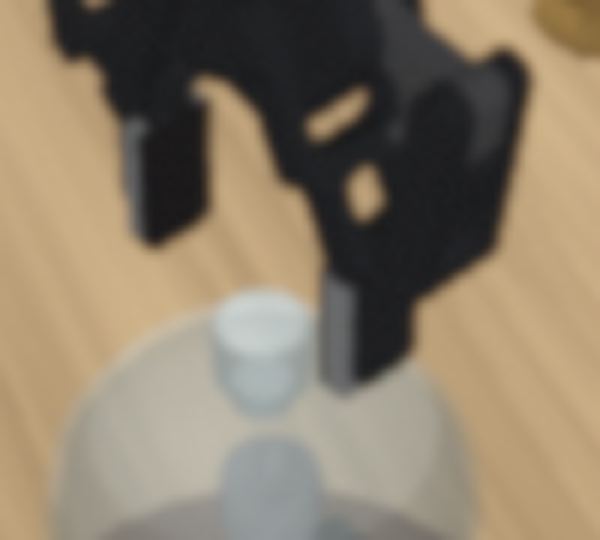

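The tips match the prediction in column, but they sit about 12 px higher than expected. They are either above the knob or swung back because the fingers are open. Closing here is safe, and the opening it stops at will tell me which.

Request:
step_arm(commands=[50,0,0,0,0,0,0,40,0,0,0,0,0,0,34,0,0,0,0,0,0,30,0,0,0,0,0,0,27,0,0,0,0,0,0,25,0,0,0,0,0,0,23,0,0,0,0,0,0,20,0,0,0,0,0,0,15,0,0,0,0,0,0,15,0,0,0,0,0,0], squeeze=25)

```text
clock: 4.1
position: [0.524, -0.2237, 0.1318]
ee_rot: [0.986, 0.168, 0.0, 0.0]
ft_force: [-0.2, -0.3, -0.6]
grip_width: 0.178
grasp_force: 0.0
```

```bash
python3 - <<'E'
from h import *
o=get_obs();print(o["clock"],o["position"],o["ft_force"],o["grip_width"]*85.4,o["grasp_force"])
s=cv2.cvtColor(camera("side"),cv2.COLOR_RGB2BGR)
cv2.imwrite("pics/z2.png",cv2.resize(s[200:290,200:300].astype(np.uint8),(600,540),interpolation=cv2.INTER_CUBIC))
E
```

```text
4.1 [ 0.524  -0.2237  0.1318] [-0.1989 -0.2873 -0.5631] 15.177155142699153 0.0250845811160616
```

View pics/z2.png

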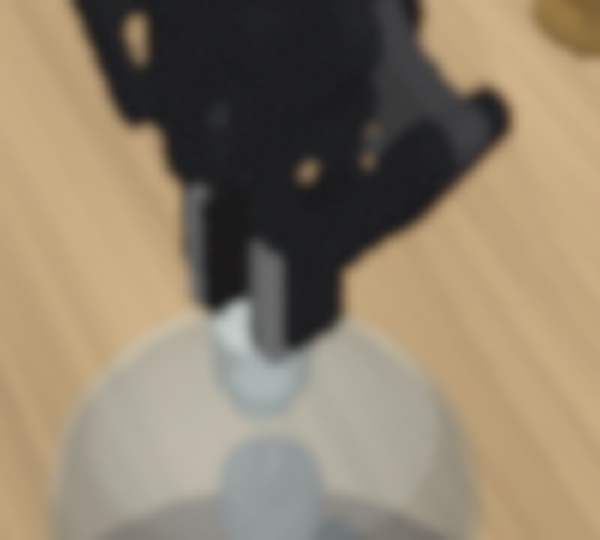

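Closing to 15 mm met nothing. The picture shows both tips ending level with the knob's top, near (244,252), so the real tips are well above the reported TCP height. I'll work out by how much.

```bash
python3 - <<'E'
from h import *
c=np.array([.524,-.2237]);y=np.array([.331,-.944]);x=np.array([.944,.331])
for s,uv in((-1,(235.6,251.3)),(1,(241.9,258.5))):
  for z in (.132,.142,.152,.162): print(s,z,proj("side",np.r_[c+s*.0075*y-.011*x,z]),uv)
o=get_obs();print(o["joint_pos"])
E
```

```text
-1 0.132 [234.0319 264.8648] (235.6, 251.3)
-1 0.142 [233.9012 259.9023] (235.6, 251.3)
-1 0.152 [233.7678 254.841 ] (235.6, 251.3)
-1 0.162 [233.6317 249.6779] (235.6, 251.3)
1 0.132 [240.9568 270.4831] (241.9, 258.5)
1 0.142 [240.8933 265.4989] (241.9, 258.5)
1 0.152 [240.8286 260.4139] (241.9, 258.5)
1 0.162 [240.7625 255.2249] (241.9, 258.5)
[ 0.6484  0.2931 -0.3836  1.693   0.1174  1.1781 -0.9985]
```

Triangulation puts the tips at about z = 0.157 with the TCP reading 0.132, so the real tips are roughly 25 mm above the reported height. I'll reopen and go down 20 mm, watching the force.

Request:
step_arm(commands=[45,0,0,0,0,0,0,45,0,0,0,0,0,0,45,0,0,0,0,0,0,45,0,0,-0.006,0,0,0,45,0,0,-0.012,0,0,0,45,0,0,-0.018,0,0,0,45,0,0,-0.024,0,0,0,45,0,0,-0.03,0,0,0,45,0,0,-0.033,0,0,0,45,0,0,-0.033,0,0,0])

```text
clock: 5.4
position: [0.5239, -0.2236, 0.1119]
ee_rot: [0.986, 0.168, -0.0, -0.0]
ft_force: [-0.6, 0.7, -0.3]
grip_width: 0.526
grasp_force: 0.0
```

Request:
step_arm(commands=[40,0,0,0,0,0,0,36,0,0,0,0,0,0,32,0,0,0,0,0,0,29,0,0,0,0,0,0,27,0,0,0,0,0,0,25,0,0,0,0,0,0,22,0,0,0,0,0,0,18,0,0,0,0,0,0,15,0,0,0,0,0,0,15,0,0,0,0,0,0], squeeze=30)

```text
clock: 6.65
position: [0.524, -0.2237, 0.1122]
ee_rot: [0.986, 0.168, 0.0, 0.0]
ft_force: [-1.4, -0.0, 2.1]
grip_width: 0.267
grasp_force: 29.4
```

```bash
python3 - <<'E'
from h import *
o=get_obs();print(o["clock"],o["position"],o["ft_force"],o["torque"],o["grip_width"]*85.4,o["grasp_force"])
s=cv2.cvtColor(camera("side"),cv2.COLOR_RGB2BGR)
cv2.imwrite("pics/z3.png",cv2.resize(s[200:300,200:300].astype(np.uint8),(500,500),interpolation=cv2.INTER_CUBIC))
E
```

```text
6.65 [ 0.524  -0.2237  0.1122] [-1.3623 -0.0356  2.11  ] [-0.0147  0.2514 -0.0244] 22.786479089488257 29.435691833496094
```

View pics/z3.png

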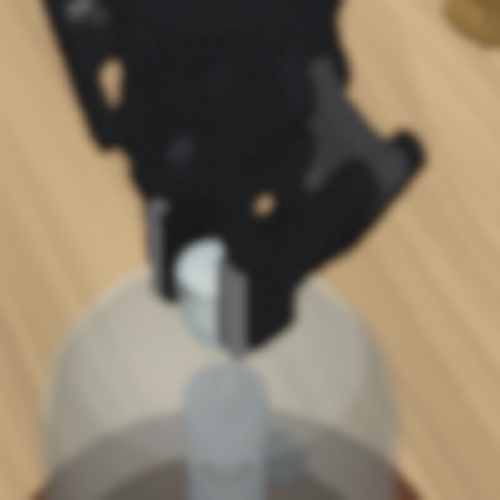

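The knob is gripped: 22.8 mm opening, about 29 N, with the pads covering nearly its whole height. The picture shows the knob between the pads at about (241,255). Next I'll raise the dome straight up clear of the pin.

Request:
step_arm(commands=[12,0,0,0.005,0,0,0,12,0,0,0.015,0,0,0,12,0,0,0.035,0,0,0,12,0,0,0.06,0,0,0,12,0,0,0.09,0,0,0,12,0,0,0.12,0,0,0,12,0,0,0.15,0,0,0,12,0,0,0.175,0,0,0,12,0,0,0.195,0,0,0,12,0,0,0.2,0,0,0], squeeze=40)

```text
clock: 7.95
position: [0.5242, -0.2238, 0.2329]
ee_rot: [0.986, 0.168, 0.0, 0.0]
ft_force: [0.6, -0.0, -4.2]
grip_width: 0.263
grasp_force: 39.3
```

```bash
python3 - <<'E'
from h import *
o=get_obs();print(o["clock"],o["position"],o["ft_force"],o["torque"],o["grip_width"]*85.4,o["grasp_force"],o["joint_pos"])
s0=cv2.imread("pics/side0.png");s=cv2.cvtColor(camera("side"),cv2.COLOR_RGB2BGR);t=cv2.cvtColor(camera("top"),cv2.COLOR_RGB2BGR)
cv2.imwrite("pics/lift.png",s)
m=((s[:,:,2]<110)).astype(np.uint8);m[270:365,190:300]*=2;m=(m==2).astype(np.uint8)
c=cv2.convexHull(max(cv2.findContours(m,0,1)[0],key=cv2.contourArea)).reshape(-1,2);print(cv2.boundingRect(c))
h=cv2.cvtColor(s0,cv2.COLOR_BGR2HSV);bl=cv2.GaussianBlur(s0,(5,5),0)
print([bl[192,x].tolist() for x in range(118,210,6)])
E
```

```text
7.95 [ 0.5242 -0.2238  0.2329] [ 0.5546 -0.0156 -4.1834] [ 0.0023 -0.0355 -0.0082] 22.445689663753377 39.31140661239624 [ 0.6539  0.2234 -0.3873  1.5592  0.0857  1.3746 -0.9744]
(200, 285, 91, 79)
[[118, 157, 185], [123, 163, 190], [96, 133, 165], [93, 130, 162], [90, 126, 157], [86, 120, 151], [91, 127, 158], [96, 132, 164], [92, 128, 159], [94, 130, 162], [96, 132, 164], [93, 129, 160], [96, 133, 165], [99, 134, 162], [113, 151, 178], [116, 154, 181]]
```

View pics/lift.png

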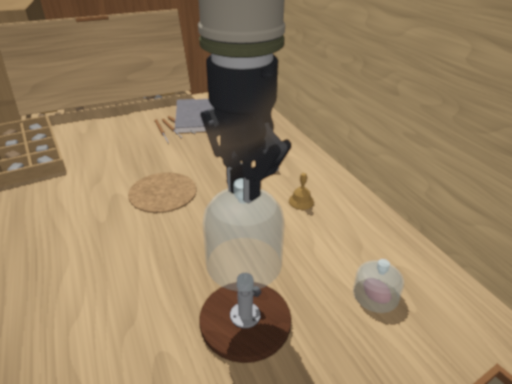

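The picture shows the dome held upright and clear of the pin, its rim at about row 275, with the post bare at (245,284) and the plinth unmoved. I'll carry the dome across to the mat.

Request:
step_arm(commands=[12,-0.002,0.03,0,0,0,0,12,-0.008,0.1,0,0,0,0,12,-0.015,0.19,0,0,0,0,12,-0.023,0.28,0,0,0,0,12,-0.031,0.37,0,0,0,0,12,-0.038,0.46,0,0,0,0,12,-0.046,0.55,0,0,0,0,12,-0.052,0.625,0,0,0,0,12,-0.056,0.67,0,0,0,0,12,-0.057,0.685,0,0,0,0])

```text
clock: 9.3
position: [0.4883, 0.1899, 0.2317]
ee_rot: [0.985, 0.17, -0.0, -0.0]
ft_force: [0.0, -0.7, -3.3]
grip_width: 0.264
grasp_force: 39.5
```

```bash
python3 - <<'E'
from h import *
o=get_obs();print(o["clock"],o["position"],o["ft_force"],o["grip_width"]*85.4,o["grasp_force"])
s0=cv2.imread("pics/side0.png");bl=cv2.GaussianBlur(s0,(5,5),0)
m=(bl[:,:,2]<170).astype(np.uint8);m[:165]=0;m[220:]=0;m[:,:120]=0;m[:,205:]=0
m=cv2.morphologyEx(m,cv2.MORPH_OPEN,cv2.getStructuringElement(2,(11,11)))
c=max(cv2.findContours(m,0,1)[0],key=cv2.contourArea);print("mat side",circle("side",c,.005),cv2.boundingRect(c))
# post now bare
s=cv2.cvtColor(camera("side"),cv2.COLOR_RGB2BGR);t=cv2.cvtColor(camera("top"),cv2.COLOR_RGB2BGR)
cv2.imwrite("pics/s1.png",s);cv2.imwrite("pics/t1.png",t)
a=cv2.resize(s[255:345,195:295],(450,405),interpolation=cv2.INTER_CUBIC);b=cv2.resize(t[185:265,310:380],(350,400),interpolation=cv2.INTER_CUBIC)
cv2.imwrite("pics/post.png",np.hstack([a[:400],b]))
E
```

```text
9.3 [0.4883 0.1899 0.2317] [ 0.0288 -0.6638 -3.2726] 22.56702443921433 39.51286017894745
mat side (array([0.4884, 0.1852]), np.float64(0.08352291936063129)) (129, 171, 69, 45)
```

View pics/post.png

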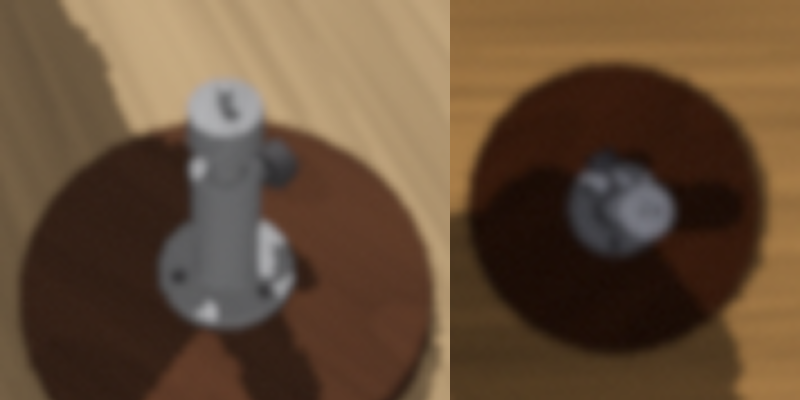

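The dome is over the mat: the TCP is at (0.488, 0.190) against a mat centre of about (0.490, 0.187). The picture shows the bare post with its head top at about side px (245,279) and top px (349.6,226.6), and the thumbscrew at its upper right. I'll lower the dome to just above the cork.

Request:
step_arm(commands=[12,0,0,-0.01,0,0,0,12,0,0,-0.035,0,0,0,12,0,0,-0.065,0,0,0,12,0,0,-0.1,0,0,0,12,0,0,-0.135,0,0,0,12,0,0,-0.165,0,0,0,12,0,0,-0.19,0,0,0,12,0,0,-0.205,0,0,0,12,0,0,-0.212,0,0,0,12,0,0,-0.215,0,0,0])

```text
clock: 10.65
position: [0.49, 0.1874, 0.1032]
ee_rot: [0.986, 0.168, 0.0, -0.0]
ft_force: [0.5, -0.7, -3.4]
grip_width: 0.264
grasp_force: 39.5
```

Request:
step_arm(commands=[12,0,0,0,0,0,0,12,0,0,-0.0005,0,0,0,12,0,0,-0.001,0,0,0,12,0,0,-0.0015,0,0,0,12,0,0,-0.002,0,0,0,12,0,0,-0.0025,0,0,0,12,0,0,-0.003,0,0,0,12,0,0,-0.0035,0,0,0,12,0,0,-0.0035,0,0,0,12,0,0,-0.0035,0,0,0])

```text
clock: 11.9
position: [0.4899, 0.1874, 0.1012]
ee_rot: [0.986, 0.168, 0.0, 0.0]
ft_force: [-1.8, -0.5, 3.5]
grip_width: 0.262
grasp_force: 40.0
```

```bash
python3 - <<'E'
from h import *
o=get_obs();print(o["clock"],o["position"],o["ft_force"],o["torque"],o["grip_width"]*85.4,o["grasp_force"])
print("head",onz("side",(245,279),.102),onz("top",(349.6,226.6),.102),cross((245,279),(349.6,226.6)))
T=cv2.imread("pics/t1.png");S=cv2.imread("pics/s1.png")
m=(T[:,:,2]<75).astype(np.uint8);m[:190]=0;m[260:]=0;m[:,:300]=0;m[:,385:]=0
# head: bluish-grey blob in top; low-saturation pixels
for n,I,r in(("top",T,(200,250,325,375)),("side",S,(265,335,225,270))):
  h=cv2.cvtColor(I,cv2.COLOR_BGR2HSV);q=((h[:,:,1]<70)&(h[:,:,2]>(110 if n=="top" else 120))).astype(np.uint8);k=np.zeros_like(q);k[r[0]:r[1],r[2]:r[3]]=q[r[0]:r[1],r[2]:r[3]]
  l=cv2.connectedComponentsWithStats(k);print(n,l[2][1:][l[2][1:,4]>15].tolist(),l[3][1:][l[2][1:,4]>15])
E
```

```text
11.9 [0.4899 0.1874 0.1012] [-1.8299 -0.5305  3.5014] [-0.1018  0.48   -0.0088] 22.368138711606505 40.018646121025085
head [ 0.5258 -0.2262  0.102 ] [ 0.5272 -0.2256  0.102 ] (array([ 0.5267, -0.2256,  0.101 ]), np.float64(0.001141261810257516))
top [[344, 223, 9, 9, 64]] [[348.1562 226.8906]]
side [[236, 272, 18, 14, 194], [252, 304, 7, 17, 65], [238, 322, 6, 5, 21]] [[244.3608 278.366 ]
 [254.3231 311.1231]
 [240.9048 323.9048]]
```

The force changed from −3.4 N to +3.5 N, so the dome is standing on the mat. I'll release it and rise.

Request:
step_arm(commands=[23,0,0,0,0,0,0,25,0,0,0,0,0,0,28,0,0,0,0,0,0,34,0,0,0,0,0,0,42,0,0,0,0,0,0,50,0,0,0,0,0,0,50,0,0,0.005,0,0,0,50,0,0,0.02,0,0,0,50,0,0,0.05,0,0,0,50,0,0,0.08,0,0,0])

```text
clock: 13.15
position: [0.49, 0.1875, 0.1507]
ee_rot: [0.986, 0.168, 0.0, -0.0]
ft_force: [-0.1, 0.1, 0.5]
grip_width: 0.581
grasp_force: 0.0
```

```bash
python3 - <<'E'
from h import *
o=get_obs();print(o["clock"],o["position"],o["ft_force"],o["grip_width"]*85.4,o["grasp_force"])
s=cv2.cvtColor(camera("side"),cv2.COLOR_RGB2BGR);cv2.imwrite("pics/s2.png",s)
s0=cv2.imread("pics/side0.png")
# glass outline on mat: change mask below arm
d=(abs(s.astype(int)-s0).max(2)>18).astype(np.uint8);d[:,:100]=0;d[230:]=0;d[:,230:]=0
for r in range(100,225,10):
  q=np.where(d[r])[0];print(r,(q.min(),q.max()) if len(q) else None,end=" ")
P=[.49,.187,.005]
print("\nexpected knob",proj("side",[.49,.187,.133]),"base L/R",[proj("side",[.49+.055*np.cos(a),.187+.055*np.sin(a),.005]).round(0).tolist() for a in np.arange(0,6.28,.785)])
E
```

```text
13.15 [0.49   0.1875 0.1507] [-0.1108  0.1455  0.4618] 49.609722984345154 0.0
100 (np.int64(135), np.int64(171)) 110 (np.int64(140), np.int64(170)) 120 (np.int64(141), np.int64(165)) 130 (np.int64(157), np.int64(160)) 140 (np.int64(150), np.int64(160)) 150 (np.int64(140), np.int64(176)) 160 (np.int64(135), np.int64(182)) 170 (np.int64(136), np.int64(183)) 180 (np.int64(138), np.int64(184)) 190 (np.int64(140), np.int64(187)) 200 (np.int64(141), np.int64(190)) 210 (np.int64(146), np.int64(190)) 220 (np.int64(157), np.int64(177)) 
expected knob [155.7148 142.9219] base L/R [[185.0, 186.0], [175.0, 179.0], [157.0, 179.0], [143.0, 186.0], [139.0, 196.0], [150.0, 204.0], [168.0, 204.0], [183.0, 196.0]]
```

The dome stayed where I expected it and there is no load on the fingers. I'll go back over the post.

Request:
step_arm(commands=[50,0,0,0.06,0,0,0,50,0.006,-0.07,0.06,0,0,0,50,0.014,-0.16,0.06,0,0,0,50,0.022,-0.25,0.06,0,0,0,50,0.03,-0.34,0.06,0,0,0,50,0.038,-0.43,0.06,0,0,0,50,0.046,-0.52,0.06,0,0,0,50,0.053,-0.6,0.06,0,0,0,50,0.059,-0.66,0.06,0,0,0,50,0.061,-0.688,0.06,0,0,0])

```text
clock: 14.45
position: [0.5262, -0.2276, 0.1854]
ee_rot: [0.986, 0.167, 0.0, 0.0]
ft_force: [-0.6, 0.3, 0.0]
grip_width: 0.584
grasp_force: 0.0
```

```bash
python3 - <<'E'
from h import *
o=get_obs();print(o["clock"],o["position"],o["ft_force"],o["grip_width"]*85.4)
a=cv2.imread("pics/s2.png").astype(int);s=cv2.cvtColor(camera("side"),cv2.COLOR_RGB2BGR);cv2.imwrite("pics/s3.png",s)
t=cv2.cvtColor(camera("top"),cv2.COLOR_RGB2BGR);t0=cv2.imread("pics/top0.png")
# dome on mat seen now
s0=cv2.imread("pics/side0.png");d=(abs(s.astype(int)-s0).max(2)>18).astype(np.uint8);d[:,:125]=0;d[222:]=0;d[:,196:]=0
print("side change",[ (r,np.where(d[r])[0].min(),np.where(d[r])[0].max()) for r in range(130,222,6) if d[r].any()])
h=cv2.cvtColor(t,cv2.COLOR_BGR2HSV);q=((h[:,:,1]<60)&(h[:,:,2]>110)).astype(np.uint8);q[:205]=0;q[290:]=0;q[:,:140]=0;q[:,225:]=0
l=cv2.connectedComponentsWithStats(q);print("top knob",l[2][1:].tolist(),[onz("top",u,.143) for u in l[3][1:]])
# fingertip bottoms: darkest pixels
for c in range(216,280,3):
  r=np.where(s[:275,c].max(1)<70)[0];print(c,r.max(initial=0),end=" ")
E
```

```text
14.45 [ 0.5262 -0.2276  0.1854] [-0.5518  0.3084  0.0332] 49.84580077869346
side change [(130, np.int64(133), np.int64(151)), (136, np.int64(151), np.int64(160)), (142, np.int64(136), np.int64(164)), (148, np.int64(140), np.int64(177)), (154, np.int64(130), np.int64(179)), (160, np.int64(125), np.int64(181)), (166, np.int64(134), np.int64(182)), (172, np.int64(125), np.int64(183)), (178, np.int64(126), np.int64(183)), (184, np.int64(125), np.int64(184)), (190, np.int64(126), np.int64(186)), (196, np.int64(125), np.int64(190)), (202, np.int64(142), np.int64(191)), (208, np.int64(130), np.int64(191)), (214, np.int64(125), np.int64(186)), (220, np.int64(125), np.int64(184))]
top knob [[168, 242, 11, 11, 91]] [array([0.492 , 0.1881, 0.143 ])]
216 181 219 182 222 190 225 192 228 214 231 214 234 212 237 210 240 180 243 183 246 190 249 196 252 200 255 213 258 215 261 233 264 231 267 229 270 217 273 214 276 213 279 211
```

The dome on the mat reads (0.492, 0.188), which is centred. I'll lower the fingers around the post's head: tips to about z = 0.080, which means the TCP reading about 0.055, then check.

Request:
step_arm(commands=[50,0,0,0,0,0,0,50,0,0,-0.03,0,0,0,50,0,0,-0.065,0,0,0,50,0,0,-0.1,0,0,0,50,0,0,-0.135,0,0,0,50,0,0,-0.165,0,0,0,50,0,0,-0.19,0,0,0,50,0,0,-0.205,0,0,0,50,0,0,-0.21,0,0,0,50,0,0,-0.21,0,0,0])

```text
clock: 15.8
position: [0.5266, -0.2256, 0.0592]
ee_rot: [0.986, 0.168, 0.0, 0.0]
ft_force: [-0.2, 0.1, 0.6]
grip_width: 0.584
grasp_force: 0.0
```

```bash
python3 - <<'E'
from h import *
o=get_obs();print(o["clock"],o["position"],o["ft_force"],o["torque"],o["grip_width"]*85.4)
s=cv2.cvtColor(camera("side"),cv2.COLOR_RGB2BGR);cv2.imwrite("pics/s4.png",s)
p=cv2.imread("pics/s1.png").astype(int)
d=abs(s.astype(int)-p).max(2)
for c in range(216,282,3):
  r=np.where((d[:320,c]>25)&(s[:320,c].max(1)<75))[0];print(c,r.max(initial=0),end=" ")
c=np.array([.5264,-.2258]);y=np.array([.331,-.944]);x=np.array([.944,.331])
for sg in(-1,1):
  for z in(.06,.08,.09,.1):print("\n",sg,z,[proj("side",np.r_[c+sg*k*y+w*x,z]).round(1).tolist() for k in(.025,.035) for w in(-.011,.011)],end="")
E
```

```text
15.8 [ 0.5266 -0.2256  0.0592] [-0.184   0.1047  0.6351] [ 0.0031 -0.0126 -0.0155] 49.88185903170746
216 247 219 250 222 250 225 258 228 260 231 277 234 276 237 275 240 253 243 256 246 264 249 270 252 275 255 284 258 298 261 298 264 296 267 290 270 286 273 283 276 281 279 278 
 -1 0.06 [[229.5, 291.9], [239.9, 284.6], [225.4, 288.3], [235.8, 281.2]]
 -1 0.08 [[229.2, 283.2], [239.8, 276.0], [225.0, 279.6], [235.6, 272.5]]
 -1 0.09 [[229.0, 278.7], [239.7, 271.5], [224.8, 275.2], [235.5, 268.1]]
 -1 0.1 [[228.8, 274.2], [239.6, 267.0], [224.6, 270.6], [235.4, 263.5]]
 1 0.06 [[251.2, 311.1], [261.7, 303.1], [255.8, 315.1], [266.3, 306.9]]
 1 0.08 [[251.3, 302.3], [262.0, 294.3], [256.0, 306.3], [266.7, 298.2]]
 1 0.09 [[251.3, 297.8], [262.1, 289.8], [256.1, 301.8], [266.9, 293.7]]
 1 0.1 [[251.4, 293.2], [262.2, 285.2], [256.1, 297.2], [267.0, 289.1]]
```

The tips are at about z = 0.092 while open, around the head and with no contact. I'll lower 4 mm more and close gently on the head.

Request:
step_arm(commands=[44,0,0,-0.003,0,0,0,40,0,0,-0.007,0,0,0,36,0,0,-0.007,0,0,0,33,0,0,-0.007,0,0,0,31,0,0,-0.007,0,0,0,29,0,0,-0.007,0,0,0,27,0,0,-0.007,0,0,0,25,0,0,-0.007,0,0,0,22,0,0,-0.007,0,0,0,20,0,0,-0.007,0,0,0], squeeze=25)

```text
clock: 17.1
position: [0.5264, -0.225, 0.0548]
ee_rot: [0.986, 0.168, -0.0, -0.0]
ft_force: [-3.2, 3.6, 4.4]
grip_width: 0.288
grasp_force: 24.4
```

```bash
python3 - <<'E'
from h import *
o=get_obs();print(o["clock"],o["position"],o["ft_force"],o["torque"],o["grip_width"]*85.4,o["grasp_force"])
s=cv2.cvtColor(camera("side"),cv2.COLOR_RGB2BGR);cv2.imwrite("pics/s5.png",s)
p=cv2.imread("pics/s1.png")
def pl(I):
  m=(I[:,:,2]<110).astype(np.uint8);m[:300]=0;m[365:]=0;m[:,:190]=0;m[:,300:]=0;return cv2.boundingRect(m)
print(pl(p),pl(s))
E
```

```text
17.1 [ 0.5264 -0.225   0.0548] [-3.2462  3.6101  4.3716] [ 0.9825  0.5853 -0.0137] 24.582852228966956 24.443973898887634
(190, 300, 101, 65) (200, 300, 91, 64)
```

The head is gripped (24.6 mm reading, 24 N). There is a small side load of about (−3, +4, +4) N. I'll ease the tool towards it and start lifting slowly.

Request:
step_arm(commands=[20,0,0.0005,0.0005,0,0,0,20,-0.0005,0.001,0.001,0,0,0,20,-0.0005,0.001,0.0015,0,0,0,20,-0.0005,0.001,0.002,0,0,0,20,-0.0005,0.001,0.003,0,0,0,20,-0.0005,0.001,0.004,0,0,0,20,-0.0005,0.001,0.005,0,0,0,20,-0.0005,0.001,0.006,0,0,0,20,-0.0005,0.001,0.007,0,0,0,20,-0.0005,0.001,0.007,0,0,0])

```text
clock: 18.4
position: [0.5261, -0.225, 0.059]
ee_rot: [0.986, 0.168, 0.0, 0.0]
ft_force: [-0.0, 1.2, -1.1]
grip_width: 0.292
grasp_force: 24.7
```

```bash
python3 - <<'E'
from h import *
o=get_obs();print(o["clock"],o["position"],o["ft_force"],o["torque"],o["grip_width"]*85.4,o["grasp_force"])
E
```

```text
18.4 [ 0.5261 -0.225   0.059 ] [-0.0497  1.2044 -1.1069] [ 0.1664  0.0315 -0.0069] 24.95171622451618 24.735615849494934
```

Request:
step_arm(commands=[20,0,0.0005,0.004,0,0,0,20,0,0.0005,0.009,0,0,0,20,0,0.0005,0.014,0,0,0,20,0,0.0005,0.019,0,0,0,20,0,0.0005,0.024,0,0,0,20,0,0.0005,0.029,0,0,0,20,0,0.0005,0.034,0,0,0,20,0,0.0005,0.038,0,0,0,20,0,0.0005,0.039,0,0,0,20,0,0.0005,0.039,0,0,0])

```text
clock: 19.65
position: [0.526, -0.2246, 0.0823]
ee_rot: [0.986, 0.168, -0.0, 0.0]
ft_force: [-0.0, 0.2, -1.3]
grip_width: 0.291
grasp_force: 24.7
```

```bash
python3 - <<'E'
from h import *
o=get_obs();print(o["clock"],o["position"],o["ft_force"],o["torque"],o["grip_width"]*85.4,o["grasp_force"])
s=cv2.cvtColor(camera("side"),cv2.COLOR_RGB2BGR);cv2.imwrite("pics/s6.png",s)
g=cv2.cvtColor(s,cv2.COLOR_BGR2GRAY)
print("rim,groove,shank",[proj("side",[.5265,-.2258,z]).round(1).tolist() for z in (.060,.072,.086,.114)])
for r in range(262,312):print(r,g[r,236:256:2].tolist())
p=cv2.imread("pics/s1.png")
def pl(I):
  m=(I[:,:,2]<110).astype(np.uint8);m[:320]=0;m[365:]=0;m[:,:190]=0;m[:,300:]=0;return cv2.boundingRect(m)
print(pl(p),pl(s))
E
```

```text
19.65 [ 0.526  -0.2246  0.0823] [-0.0306  0.168  -1.3106] [-0.0092 -0.0185 -0.0131] 24.875074569054277 24.706567525863647
rim,groove,shank [[245.4, 297.4], [245.4, 292.2], [245.4, 286.0], [245.3, 273.0]]
262 [37, 75, 97, 100, 98, 58, 32, 32, 32, 29]
263 [49, 89, 102, 101, 102, 63, 30, 30, 32, 29]
264 [59, 97, 102, 105, 105, 67, 32, 31, 32, 31]
265 [66, 100, 105, 121, 112, 69, 32, 31, 32, 31]
266 [68, 101, 108, 136, 116, 69, 33, 31, 33, 32]
267 [69, 101, 105, 126, 109, 66, 38, 30, 33, 32]
268 [66, 101, 104, 109, 99, 71, 51, 33, 32, 30]
269 [64, 100, 103, 103, 96, 81, 73, 40, 31, 31]
270 [63, 99, 104, 103, 95, 86, 90, 60, 31, 30]
271 [63, 98, 105, 106, 97, 88, 101, 80, 35, 31]
272 [63, 97, 105, 107, 100, 88, 105, 91, 38, 31]
273 [71, 98, 106, 108, 102, 90, 106, 93, 38, 30]
274 [108, 105, 104, 107, 103, 90, 107, 93, 37, 31]
275 [150, 117, 104, 108, 104, 90, 107, 93, 38, 31]
276 [172, 136, 108, 108, 105, 90, 106, 93, 38, 32]
277 [179, 157, 122, 111, 105, 90, 106, 93, 37, 30]
278 [181, 173, 145, 112, 104, 90, 106, 92, 38, 31]
279 [181, 179, 159, 113, 102, 89, 106, 93, 38, 32]
280 [175, 17
[... 992 characters left out ...]
110, 104, 88, 73]
300 [79, 93, 104, 110, 113, 112, 110, 103, 88, 75]
301 [78, 93, 104, 110, 113, 113, 110, 104, 88, 75]
302 [80, 94, 104, 111, 113, 113, 110, 104, 89, 76]
303 [93, 99, 104, 111, 113, 113, 110, 104, 97, 91]
304 [128, 111, 104, 111, 113, 113, 110, 104, 116, 125]
305 [161, 127, 105, 111, 113, 113, 110, 105, 133, 157]
306 [179, 134, 105, 111, 113, 113, 110, 105, 141, 174]
307 [185, 135, 106, 111, 113, 113, 110, 105, 144, 180]
308 [187, 136, 106, 111, 114, 113, 110, 105, 144, 178]
309 [188, 138, 106, 112, 114, 113, 109, 105, 144, 173]
310 [188, 141, 107, 112, 114, 113, 109, 104, 144, 172]
311 [190, 143, 106, 111, 114, 112, 109, 104, 145, 173]
(190, 320, 101, 45) (200, 320, 91, 44)
```

The load is just the post's own weight (−1.3 N) and the side force is about zero. I'll check the height from the edge of the head's underside in the picture, before and after.

```bash
python3 - <<'E'
from h import *
s=cv2.imread("pics/s6.png").astype(float);g=s.mean(2)
# observed lower edge of head against bright bench: half-level crossing per column
for c in (237,238,239,240):
  col=g[268:280,c];lv=(col[:4].mean()+g[276:282,c].max())/2;r=268+np.argmax(col>lv);f=(lv-g[r-1,c])/(g[r,c]-g[r-1,c]);obs=r-1+f
  a=np.linspace(0,2*np.pi,1441);o=[]
  for z in (.106,.110,.114,.118):
    U=np.array([proj("side",[.5262+.013*np.cos(t),-.2255+.013*np.sin(t),z]) for t in a]);k=abs(U[:,0]-c)<.1;o.append(U[k,1].max() if k.any() else np.nan)
  print(c,round(obs,2),np.round(o,2),"z=",np.interp(-obs,-np.array(o),[.106,.110,.114,.118]) )
p=cv2.imread("pics/s1.png").mean(2)
for r in range(284,300):print(r,p[r,240:254].astype(int),g[r,240:254].astype(int))
E
```

```text
Traceback (most recent call last):
  File "h.py", line 14, in proj
    c=camera_params(n);E=np.array(c["extrinsics"]);q=c["mtx"]@(E[:3,:3]@np.array(P)+E[:3,3]);return q[:2]/q[2]
ValueError: time passes only in moves, steps and waits
```

```bash
sed -i 's/^np.set_print.*/&\nimport functools; camera_params=functools.lru_cache(camera_params)/' h.py; python3 - <<'E'
from h import *
s=cv2.imread("pics/s6.png").astype(float);g=s.mean(2)
a=np.linspace(0,2*np.pi,1441);zs=[.106,.110,.114,.118]
Us=[np.array([proj("side",[.5262+.013*np.cos(t),-.2255+.013*np.sin(t),z]) for t in a]) for z in zs]
for c in (237,238,239,240):
  col=g[268:280,c];lv=(col[:4].mean()+g[276:282,c].max())/2;r=268+np.argmax(col>lv);obs=r-1+(lv-g[r-1,c])/(g[r,c]-g[r-1,c])
  o=[U[abs(U[:,0]-c)<.15,1].max(initial=0) for U in Us]
  print(c,round(obs,2),np.round(o,2),"z=",np.interp(-obs,-np.array(o),zs))
p=cv2.imread("pics/s1.png").mean(2)
for r in range(284,300):print(r,p[r,240:254].astype(int),g[r,240:254].astype(int))
E
```

```text
237 274.86 [279.64 277.82 275.98 274.14] z= 0.1164457268919921
238 276.14 [280.87 279.02 277.17 275.28] z= 0.11617283504833426
239 276.99 [281.68 279.82 277.94 276.05] z= 0.11600853851026752
240 277.41 [282.28 280.41 278.53 276.63] z= 0.11635281879846236
284 [133 145 154 158 159 158 153 147 141 131 116  99  85  73] [ 77  88 100 107 108 105 102 104 106 106  99  81  57  44]
285 [108 119 127 131 133 133 130 123 116 108  99  91  82  71] [ 77  87 100 108 110 110 107 105 105 106 102  90  70  58]
286 [ 99 103 105 107 109 110 110 106 103  98  94  88  82  74] [ 83  92 101 107 111 111 108 105 104 104 100  89  75  70]
287 [ 96  98 100 101 103 105 103 102  99  97  93  88  82  77] [105 107 106 108 110 111 109 106 108 112 105  89  77  78]
288 [ 96  97  99 101 103 104 102 100  98  96  92  86  80  77] [135 126 112 109 110 111 109 110 121 136 130 105  85  81]
289 [103 100 100 103 103 103 101  99  98  95  91  85  77  72] [151 134 113 109 111 110 109 111 131 154 157 132  97  80]
290 [120 106 102 103 103 101 100  99  96  95  93  90  82  69] [156 131 110 108 110 111 109 110 130 160 172 154 116  81]
291 [
[... 346 characters left out ...]
129  94]
294 [109  95  93  97  99 100  98  94  91  92  95  92  83  69] [167 152 136 114 101  99  97  98 109 129 144 140 115  83]
295 [99 95 94 95 97 96 95 94 94 96 96 92 80 64] [147 135 125 108  97  95  95  98 104 112 119 117  98  74]
296 [98 98 97 97 96 96 96 97 98 98 97 90 79 64] [121 116 112 105 101 101 102 104 107 108 108 102  88  71]
297 [ 98 100 102 101 100 100 100 100 101  99  96  90  79  67] [109 110 110 109 108 108 109 109 110 107 105  98  87  73]
298 [ 96 100 102 103 103 103 103 102 101  99  96  90  80  69] [104 108 111 112 112 112 112 112 110 108 104  98  88  76]
299 [ 95  99 102 104 104 104 103 103 101  98  95  89  80  70] [104 108 110 112 113 113 112 112 110 107 104  98  87  77]
```

```bash
python3 - <<'E'
from h import *
p=cv2.imread("pics/s1.png").mean(2)
a=np.linspace(0,2*np.pi,1441)
def edge(z,c):
  U=np.array([proj("side",[.5262+.013*np.cos(t),-.2255+.013*np.sin(t),z]) for t in a]);return U[abs(U[:,0]-c)<.15,1].max(initial=0)
for c in(238,239,240,242,244,246,248):
  col=p[:,c];hi=col[277:285].max();lo=col[286:289].min();lv=(hi+lo)/2;r=281+np.argmax(col[281:290]<lv);obs=r-1+(col[r-1]-lv)/(col[r-1]-col[r])
  e1,e2=edge(.100,c),edge(.104,c);print(c,round(obs,2),round(e1,2),round(e2,2),"z=",.1+.004*(obs-e1)/(e2-e1))
# centre columns of head: left edge in s1 vs now
E
```

```text
238 282.88 283.6 281.79 z= 0.10157924497030757
239 283.37 284.44 282.62 z= 0.10235108127786365
240 283.86 285.06 283.21 z= 0.10258810802235245
242 284.64 285.82 283.97 z= 0.10256402894454573
244 284.91 286.17 284.31 z= 0.10271040013509922
246 281.37 286.17 284.31 z= 0.11031699040517667
248 284.42 285.85 283.99 z= 0.1030657227535788
```

The picture puts the rise at about 29.7 mm and the arm's readings at 27.5 mm. Both are within 28 ± 4 mm, with no side load and the dome centred on the mat. I'll hand it in.

```bash
python3 - <<'E'
from h import *
o=get_obs();print(o["clock"],o["position"],o["ft_force"],abs(o["joint_velocities"]).max(),o["grasp_force"]);print(hand_in())
E
```

```text
19.7 [ 0.526  -0.2246  0.0823] [-0.7163  0.9989 -2.2719] 0.001897842885867043 24.70620721578598
the job is handed in; nothing more can be done
None
```

The job is handed in: the tall dome stands let go on the mat, within about 2 mm of its centre, and the gripper is holding the post about 28–30 mm up, with its groove at the sleeve's rim within the 4 mm allowed (no pass/fail verdict came back).

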